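# Find the heavy token tin on the display stand

### The job

One of the three identical teal tins on the sloping display stand was packed with metal tokens by mistake and is several times heavier than the other two. Going from left to right as the robot sees them, lift each of the three a few centimetres clear of the stand to feel its weight, holding it there for a moment, and set it back in its own bay against the lip before lifting the next. Then lay the heavy tin flat, lid up, inside the grey tray, leaving the other two in their bays; drop no tin and leave the things around where they are.

Things in the scene. Friction and masses are not known exactly. Their poses are not given: they have to be found in the camera images.
- tin_a_mid (a point): flat closed teal tin with a cream base, 56 x 86 x 22 mm; one of three that look exactly alike. Two weigh 0.13 to 0.17 kg, the third 0.5 to 0.7 kg. The point is the centre of the tin; x runs along its 56 mm width, y along its 86 mm length, z out of its lid. It starts in one of the three bays.
- tin_b_mid (a point): flat closed teal tin with a cream base, 56 x 86 x 22 mm; one of three that look exactly alike. Two weigh 0.13 to 0.17 kg, the third 0.5 to 0.7 kg. The point is the centre of the tin; x runs along its 56 mm width, y along its 86 mm length, z out of its lid. It starts in one of the three bays.
- tin_c_mid (a point): flat closed teal tin with a cream base, 56 x 86 x 22 mm; one of three that look exactly alike. Two weigh 0.13 to 0.17 kg, the third 0.5 to 0.7 kg. The point is the centre of the tin; x runs along its 56 mm width, y along its 86 mm length, z out of its lid. It starts in one of the three bays.
- tin_a: the tin of point tin_a_mid; origin at the centre of its underside
- tin_b: the tin of point tin_b_mid; origin at the centre of its underside
- tin_c: the tin of point tin_c_mid; origin at the centre of its underside
- stand: fixed wooden display stand, 392 mm wide: a board sloping up away from the robot at 35 degrees from level, with a lip 10 mm proud along its low edge. Ribs 4 mm high part it into three bays 125 mm apart. In each a tin lies, length up the slope, low end at the lip, 32 mm clear of the ribs. Origin on the table under the middle bay's centre; x to the back, y left, z up
- light_bar (a point): middle of the aluminium light bar that runs over all bays along the stand's y, 24 mm deep, underside 169 mm, top 185 mm over the table. It bars a gripper from straight above: take a tin with the tool leaning back to the robot, square to the slope, and draw it off that way
- bay_left (a point): point on the sloping board, 52 mm over the table, at the centre of where the left tin lies (the tin's centre is 11 mm out from it, square to the slope); axes as the stand's
- bay_middle (a point): the same for the middle bay
- bay_right (a point): the same for the right bay
- tray: fixed shallow grey open tray, outside 130 (its x) x 150 (its y) x 20 mm high, walls and floor 5 mm thick, standing on the edge of the game board 2.6 mm over the table; origin at the centre of its underside. A tin fits best with its length along the tray's x
- mug: loose blue and white mug, 92 mm high (bystander); origin on its underside. To its right and nearer the robot, some 10 cm in front of the left bays, stands the open lid of a fixed oak dice box, 150 mm over the table, its top edge about x 0.35, y 0.2: keep a carried tin above or clear of it
- cards: loose teal deck of cards, 89 x 66 x 14 mm (bystander); origin at the centre of its underside
- pen: loose dark marker with a red end, 132 mm long, 19 mm high (bystander); origin on its underside
- chips: loose stack of red chips, 40 mm wide, 20 mm high (bystander); origin at the centre of its underside
- sandbox: loose sand-coloured token tray with small cubes, 66 x 90 x 18 mm (bystander); origin at the centre of its underside

How it is judged:
On the way, in this order (a step that is already met when the one before it is completed fails the run):
1. the tin of the left bay is lifted clear of its seat, its centre at least 12 mm higher, and held there (((y of tin_a_mid in the frame of stand between 0.065 and 0.19 m and x of tin_a_mid in the frame of stand above -0.15 m and z of tin_a_mid in the frame of stand above 0.0732 m) or (y of tin_b_mid in the frame of stand between 0.065 and 0.19 m and x of tin_b_mid in the frame of stand above -0.15 m and z of tin_b_mid in the frame of stand above 0.0732 m) or (y of tin_c_mid in the frame of stand between 0.065 and 0.19 m and x of tin_c_mid in the frame of stand above -0.15 m and z of tin_c_mid in the frame of stand above 0.0732 m))), for 0.3 s.
2. the tin of the middle bay is lifted clear of its seat, its centre at least 12 mm higher, and held there (((y of tin_a_mid in the frame of stand between -0.06 and 0.06 m and x of tin_a_mid in the frame of stand above -0.15 m and z of tin_a_mid in the frame of stand above 0.0732 m) or (y of tin_b_mid in the frame of stand between -0.06 and 0.06 m and x of tin_b_mid in the frame of stand above -0.15 m and z of tin_b_mid in the frame of stand above 0.0732 m) or (y of tin_c_mid in the frame of stand between -0.06 and 0.06 m and x of tin_c_mid in the frame of stand above -0.15 m and z of tin_c_mid in the frame of stand above 0.0732 m))), for 0.3 s.
3. the tin of the right bay is lifted clear of its seat, its centre at least 12 mm higher, and held there (((y of tin_a_mid in the frame of stand between -0.19 and -0.065 m and x of tin_a_mid in the frame of stand above -0.15 m and z of tin_a_mid in the frame of stand above 0.0732 m) or (y of tin_b_mid in the frame of stand between -0.19 and -0.065 m and x of tin_b_mid in the frame of stand above -0.15 m and z of tin_b_mid in the frame of stand above 0.0732 m) or (y of tin_c_mid in the frame of stand between -0.19 and -0.065 m and x of tin_c_mid in the frame of stand above -0.15 m and z of tin_c_mid in the frame of stand above 0.0732 m))), for 0.3 s.
At the end, for the whole second after the job is handed in: the heavy tin lies at rest, flat and lid up, on the floor of the grey tray (it weighs on the tray with more than 3 N, which a light tin does not); the two light tins lie at rest in the bays where they started (within 15 mm), flat on the slope (((x of tin_a_mid in the frame of tray between -0.034 and 0.034 m and y of tin_a_mid in the frame of tray between -0.045 and 0.045 m and height (world z) of tin_a_mid below 0.0235 m and angle between tin_a's own z axis and vertical below 0.1 rad and linear speed of tin_a below 0.02 m/s and contact force between tin_a and tray above 3 N and (distance of tin_b_mid from where it was at the start of the episode below 0.015 m and angle between tin_b_mid's own z axis and vertical between 0.53 and 0.69 rad and linear speed of tin_b below 0.02 m/s) and (distance of tin_c_mid from where it was at the start of the episode below 0.015 m and angle between tin_c_mid's own z axis and vertical between 0.53 and 0.69 rad and linear speed of tin_c below 0.02 m/s)) or (x of tin_b_mid in the frame of tray between -0.034 and 0.034 m and y of tin_b_mid in the frame of tray between -0.045 and 0.045 m and height (world z) of tin_b_mid below 0.0235 m and angle between tin_b's own z axis and vertical below 0.1 rad and linear speed of tin_b below 0.02 m/s and contact force between tin_b and tray above 3 N and (distance of tin_a_mid from where it was at the start of the episode below 0.015 m and angle between tin_a_mid's own z axis and vertical between 0.53 and 0.69 rad and linear speed of tin_a below 0.02 m/s) and (distance of tin_c_mid from where it was at the start of the episode below 0.015 m and angle between tin_c_mid's own z axis and vertical between 0.53 and 0.69 rad and linear speed of tin_c below 0.02 m/s)) or (x of tin_c_mid in the frame of tray between -0.034 and 0.034 m and y of tin_c_mid in the frame of tray between -0.045 and 0.045 m and height (world z) of tin_c_mid below 0.0235 m and angle between tin_c's own z axis and vertical below 0.1 rad and linear speed of tin_c below 0.02 m/s and contact force between tin_c and tray above 3 N and (distance of tin_a_mid from where it was at the start of the episode below 0.015 m and angle between tin_a_mid's own z axis and vertical between 0.53 and 0.69 rad and linear speed of tin_a below 0.02 m/s) and (distance of tin_b_mid from where it was at the start of the episode below 0.015 m and angle between tin_b_mid's own z axis and vertical between 0.53 and 0.69 rad and linear speed of tin_b below 0.02 m/s)))); the robot touches nothing.
It fails at once if a tin is lifted while another is more than 30 mm from its place in its bay ((z of tin_a_mid in the frame of stand above 0.0732 m and distance of tin_b_mid from where it was at the start of the episode above 0.03 m) or (z of tin_a_mid in the frame of stand above 0.0732 m and distance of tin_c_mid from where it was at the start of the episode above 0.03 m) or (z of tin_b_mid in the frame of stand above 0.0732 m and distance of tin_a_mid from where it was at the start of the episode above 0.03 m) or (z of tin_b_mid in the frame of stand above 0.0732 m and distance of tin_c_mid from where it was at the start of the episode above 0.03 m) or (z of tin_c_mid in the frame of stand above 0.0732 m and distance of tin_a_mid from where it was at the start of the episode above 0.03 m) or (z of tin_c_mid in the frame of stand above 0.0732 m and distance of tin_b_mid from where it was at the start of the episode above 0.03 m)).
It fails at once if a tin is dropped (falls freely by more than about 20 mm) ((contact force between tin_a and the fingers below 0.05 N and linear speed of tin_a above 0.6 m/s) or (contact force between tin_b and the fingers below 0.05 N and linear speed of tin_b above 0.6 m/s) or (contact force between tin_c and the fingers below 0.05 N and linear speed of tin_c above 0.6 m/s)).
It fails at once if a bystander is moved by more than 30 mm or tipped over (distance of any of mug, cards, pen, chips, sandbox from where it was at the start of the episode above 0.03 m or angle between mug's own z axis and vertical above 0.4 rad).
It also fails if it takes over 69 s, if anything falls off the work surface, if the arm or the gripper's body presses on something with over 40 N, if the wrist force passes 120 N, or if a joint passes its speed limit or range.

### The arm

A 7-joint arm with a two-finger parallel gripper is mounted at the origin on a cart in front of the work surface, level with it; the furniture and walls round the work are solid. World frame = base frame: x ahead of the robot, y to its left, z up, the work surface at z = 0. Lengths are in m, angles in rad, forces in N, time in s.
With the tool pointing down it reaches from about 0.425 to 0.925 m from the base axis. Payload 6.8 kg.
Tool frame: the origin (TCP) lies where the fingers leave the gripper's body, on its centre line; the fingertips stand 80 mm ahead of it and the grasp point (between the pads) lies 61 mm ahead of it; z points along the fingers, y is the line along which they close (so a half turn about z gives the same grasp; the last joint's range is limited). The gripper opens to 88 mm and grips with 3 to 60 N. Pads are 20 mm wide; open, the fingers measure 115 mm over their backs; the gripper's body (75 mm by 178 mm) begins 61 mm behind the grasp point.
Start: joints at [-1.21, 0.477, 0.022, 1.555, -0.011, 1.109, -0.083], TCP at [0.305, 0.602, 0.303] pointing down, gripper open.
Joint ranges: [-2.96, 2.96], [-0.34, 2.1], [-1.41, 1.46], [0.24, 2.44], [-1.37, 4.51], [0.17, 1.92], [-2.96, 2.96]. Speed limits (rad/s): [2.39, 2.39, 3.14, 3.14, 3.14, 3.14, 3.14].

### API

Orientations are given as a unit quaternion [w, x, y, z].
In Python, from workcell import env, capture, camera_info gives the robot as it stands.
- The arm moves only by the tool arm_command, never from a script. Its argument "commands" is a list of rows, each a list of 3 entries, a list of its own where there are three numbers: the closure in counts, from 0 (fully open) to 255 (shut), then the shift along the tool's x, y, z in cm, then the turn about the tool's z in degrees. In form: [[hand, [dx, dy, dz], twist], ...]. A call has 1 to 12 rows; each row shifts and turns the commanded pose from where the row before left it, along the tool's axes as they then stand; what a row does not reach is not made up. A row lasts 1/12 s, in which the tool goes at most 41.7 mm and 7.16 degrees, less where a joint would pass 70% of its speed; a pose out of reach is approached as far as the arm can. A call with a gripper value outside its range is refused whole. The fingers move at their own pace and stop on an object; "grip_force" is the grip in N (left out, the last holds). Time passes only in rows, so rows that do not move let the fingers close. It gives the time, the measured TCP pose, the force, the opening and the grip force at its end, in the units of the state.
- env.state(): the state, without advancing time (a new reading comes with each control period).
- capture(name): name is "side" or "top"; returns (picture, depth): 384x512x3 uint8, blue, green, red; 384x512 float32, m along the optical axis (not along the pixel's ray), 0 where there is no reading.
- camera_info(name): a dict with "fx", "fy", "cx", "cy" (pixels), "dist" ([k1, k2, p1, p2, k3] as OpenCV has them; the pictures are not rectified), "R" (3x3) and "t" (3): a world point X has camera coordinates R X + t. Camera axes: x right, y down, z forward; pixel columns grow to the right and rows downward; lengths in m; the calibration is good to about 2 mm. A picture is of the moment at which its call begins. camera_info takes no time and is no camera call.
- env.job_done(): hands the job in; it is judged then, once.
The state is a dict: "clock": time; "joint_pos": joint angles; "qd": joint speeds; "joint_efforts": joint torques, N m; "position": TCP position; "ee_rot": TCP orientation; "contact_force": force on the tool from outside, world axes, zero at the start; "ft_torque": the same for the moment, N m; "width": finger opening in m; "gripper_force": force on a finger pad.
Only numpy, scipy, OpenCV 4.12 (cv2) and the standard library are available. Lean on these libraries where they do the work, as an engineer would, in place of code of your own. Each camera call takes 0.05 s, during which the arm holds its last target. There are 200 camera calls.

## Working session

There is one attempt and no reset: what is moved stays moved. The work goes in short steps, Python scripts to look and compute and a tool call to move; the robot and the scene stay as the last step left them, time stands still between calls to the robot, and variables do not carry over. Pictures are saved under pics/ and viewed, at most 10 in all, crops included, and the job is handed in when it is done.

Besides the shell and the picture viewer there is one more tool, called after "Emit:" as name(argument=value, ...) on one line, values as JSON. arm_command: Moves the arm, as the interface text tells. Its arguments: {"type":"object","properties":{"commands":{"type":"array","items":{"type":"array"}},"grip_force":{"type":"number"}},"required":["commands"]}

```bash
ls; mkdir -p pics
python3 - <<'E'
from workcell import env,capture,camera_info
import cv2,numpy as np
s=env.state();print(s)
for n in("side","top"):
    im,d=capture(n);cv2.imwrite(f"pics/{n}0.png",im);np.save(f"{n}0.npy",d);print(n,camera_info(n))
E
```

```text
pics
{'clock': 0.0, 'joint_pos': array([-1.21007898,  0.47781782,  0.02233796,  1.55643204, -0.01149751,
        1.10927774, -0.08309561]), 'qd': array([ 0.00060667, -0.00145584,  0.00020557,  0.00161676, -0.00043521,
       -0.00093876,  0.0003594 ]), 'joint_efforts': array([-2.20258285e-04, -5.82844698e+01,  1.53428346e+00, -2.72610158e+01,
       -5.43848437e-02,  1.71172572e-02,  1.50235560e-04]), 'position': array([0.30478706, 0.60176874, 0.30167787]), 'ee_rot': array([-1.43087818e-04,  2.32253731e-01,  9.72654815e-01, -8.91976652e-04]), 'contact_force': array([-0.70198431,  0.07361906,  0.48037982]), 'ft_torque': array([-0.00592182,  0.02628818, -0.0065397 ]), 'gripper_force': 0.0, 'width': 0.08795548482222794}
side {'fx': 348.09055992566516, 'fy': 348.09055992566516, 'cx': 257.922353252044, 'cy': 192.09153264866504, 'dist': array([-0.05064001,  0.        ,  0.        ,  0.        ,  0.        ]), 'R': array([[-0.99897381,  0.04442343,  0.00882585],
       [ 0.02296109,  0.66470082, -0.74675673],
       [-0.03904004, -0.74578776, -0.66503872]]), 't': array([0.56528729, 0.08782327, 0.97915978])}
top {'fx': 446.6073913041116, 'fy': 446.6073913041116, 'cx': 261.8030956985747, 'cy': 188.81066522302783, 'dist': array([0.04082318, 0.        , 0.        , 0.        , 0.        ]), 'R': array([[ 1.29974609e-02, -9.99909273e-01,  3.53706215e-03],
       [-9.76128243e-01, -1.34551659e-02, -2.16777793e-01],
       [ 2.16805717e-01, -6.35065387e-04, -9.76214565e-01]]), 't': array([-0.02824773,  0.57948918,  1.42369726])}
```

View pics/top0.png

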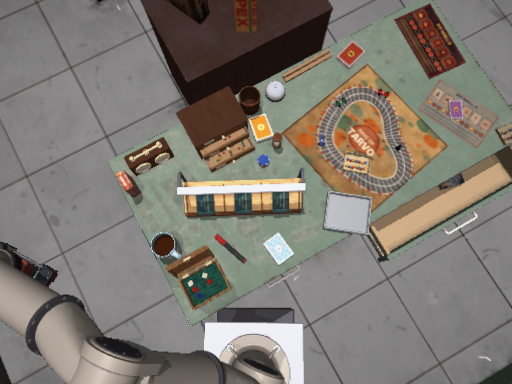

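View pics/side0.png

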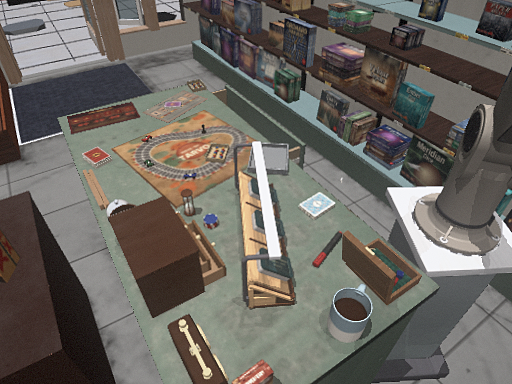

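The top view shows the stand at about (243,198) with tins at about (206,203), (243,203) and (283,203). The light bar lies over their upper ends, the tray is at (348,213), the dice box lid at (190,262), the mug at (164,243), the pen at (230,248) and the cards at (278,248). The side view looks from the back left, with the stand at (260,230).

```bash
cat > h.py <<'E'
from workcell import env,capture,camera_info
import cv2,numpy as np
def cloud(n,d):
    c=camera_info(n);K=np.array([[c['fx'],0,c['cx']],[0,c['fy'],c['cy']],[0,0,1.]])
    v,u=np.mgrid[0:384,0:512];p=np.stack([u,v],-1).reshape(-1,1,2).astype(float)
    q=cv2.undistortPoints(p,K,np.array(c['dist'])).reshape(384,512,2)
    P=np.dstack([q*d[...,None],d]);P=(P-c['t'])@c['R'];P[d==0]=np.nan
    return P
E
python3 - <<'E'
from h import *
im=cv2.imread("pics/top0.png");P=cloud("top",np.load("top0.npy"))
for u,v in[(348,213),(328,195),(368,197),(370,233),(325,228),(278,248),(230,248),(216,236),(244,262),(164,243),(182,189),(303,187),(243,187),(206,203),(243,203),(283,203),(172,272),(210,252),(190,262)]:print(u,v,P[v,u].round(3))
hsv=cv2.cvtColor(im,cv2.COLOR_BGR2HSV)
print(hsv[203,206],hsv[203,243],hsv[203,283],hsv[203,225])
m=(hsv[...,0]>85)&(hsv[...,0]<115)&(hsv[...,1]>90)&(hsv[...,2]<110)
for x0 in(206,243,283):
    Q=np.zeros_like(m);Q[186:222,x0-18:x0+18]=m[186:222,x0-18:x0+18];p=P[Q];p=p[(p[:,2]>.03)&(p[:,2]<.14)]
    r,c=np.nonzero(Q);print(x0,Q.sum(),r.min(),r.max(),c.min(),c.max(),p.mean(0).round(4))
    A=np.c_[p[:,:2],np.ones(len(p))];k=np.linalg.lstsq(A,p[:,2],rcond=None)[0];print(k, np.std(A@k-p[:,2]))
    print(np.percentile(p,[2,98],axis=0).round(3).tolist())
# light bar
b=P[(P[...,2]>.178)&(P[...,2]<.195)&(P[...,0]>.3)&(P[...,0]<.7)&(abs(P[...,1]-.04)<.22)]
print('bar',len(b),b.min(0),b.max(0));print(np.polyfit(b[:,1],b[:,0],1))
big=cv2.resize(im[170:300,140:390],None,fx=3.2,fy=3.2,interpolation=cv2.INTER_CUBIC);cv2.imwrite("pics/top0c.png",big)
E
```

```text
348 213 [ 0.512 -0.316  0.006]
328 195 [ 0.57  -0.246  0.026]
368 197 [ 0.565 -0.382  0.026]
370 233 [ 0.457 -0.413 -0.093]
325 228 [ 0.459 -0.236  0.009]
278 248 [ 0.389 -0.078  0.007]
230 248 [0.387 0.083 0.013]
216 236 [0.425 0.131 0.021]
244 262 [0.342 0.036 0.001]
164 243 [0.397 0.295 0.055]
182 189 [0.548 0.222 0.187]
303 187 [ 0.561 -0.147  0.18 ]
243 187 [0.558 0.037 0.186]
206 203 [0.528 0.162 0.07 ]
243 203 [0.53  0.041 0.066]
283 203 [ 0.533 -0.091  0.064]
172 272 [0.303 0.255 0.102]
210 252 [0.367 0.14  0.095]
190 262 [0.336 0.205 0.075]
[ 95 116  55] [93 89 60] [44 36 93] [ 16 125 219]
206 139 195 214 197 213 [0.523  0.1683 0.066 ]
[ 0.69603126  0.04689273 -0.30595329] 0.00357792217139966
[[0.498, 0.142, 0.045], [0.552, 0.191, 0.086]]
243 135 194 212 235 250 [0.5284 0.0455 0.0652]
[ 0.72739547  0.0487116  -0.32139786] 0.003596116502790043
[[0.503, 0.018, 0.044], [0.557, 0.067, 0.087]]
283 110 193 211 273 288 [ 0.5344 -0.0787  0.0645]
[ 0.68523644  0.03830892 -0.29863274] 0.003256261935528778
[[0.508, -0.108, 0.045], [0.562, -0.057, 0.086]]
bar 1080 [ 0.53306587 -0.14981508  0.17802482] [0.62132794 0.23988072 0.19458337]
[-0.04913228  0.55835589]
```

View pics/top0c.png

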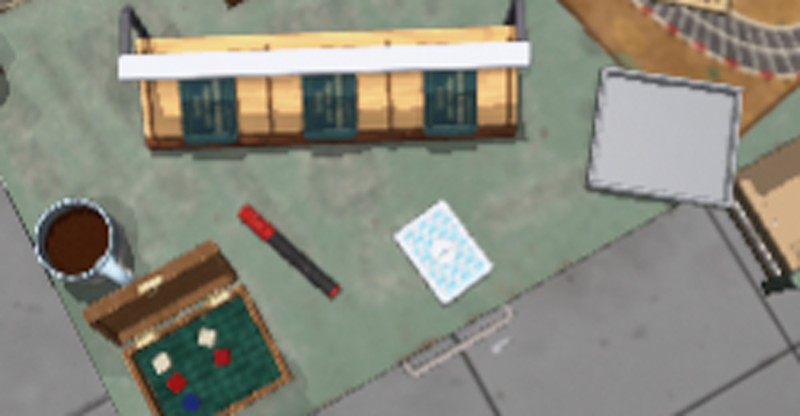

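The crop shows the tins squarely in their bays and the stand yawed about 2.7 degrees. First I'll rise, align the fingers with the stand and move towards its centre line.

Emit:
arm_command(commands=[[0,[0,0,-2],-6],[0,[0,0,-3],-6],[0,[0,0,-3],-6],[0,[0,0,-3],-6],[0,[0,0,-3],-6],[0,[-1.6,-3.6,0],0],[0,[-1.6,-3.6,0],0],[0,[-1.6,-3.6,0],0],[0,[-1.6,-3.6,0],0],[0,[-1.6,-3.6,0],0],[0,[-1.6,-3.6,0],0],[0,[-1.6,-3.6,0],0]], grip_force=25)

```text
clock: 1.1
position: [0.431, 0.3547, 0.4424]
ee_rot: [-0.0, -0.027, 1.0, -0.0]
contact_force: [0.4, -0.3, 0.0]
width: 0.0881
gripper_force: 0.0
```

Emit:
arm_command(commands=[[0,[-1.6,-3.6,0],0],[0,[-1.6,-3.6,0],0],[0,[-1.6,-3.6,0],0],[0,[-1.6,-3.6,0],0],[0,[-1.6,-3.6,0],0],[0,[-1.6,-3.6,0],0],[0,[-1.6,-3.6,0],0],[0,[-1.6,-3.6,0],0],[0,[0,0,0],0]])

```text
clock: 1.85
position: [0.5763, 0.0669, 0.4424]
ee_rot: [0.0, -0.021, 1.0, -0.002]
contact_force: [0.3, 0.2, 0.9]
width: 0.0872
gripper_force: 0.0
```

```bash
cat >> h.py <<'E'
from scipy.spatial.transform import Rotation as Ro
def st():
    s=env.state();R=Ro.from_quat(np.roll(s['ee_rot'],-1)).as_matrix()
    print('t',round(s['clock'],2),'p',s['position'].round(4),'z',R[:,2].round(3),'y',R[:,1].round(3),'F',s['contact_force'].round(2),'w',round(s['width'],4),'g',round(s['gripper_force'],1),'q',s['joint_pos'].round(2));return s,R
E
python3 -c "
from h import *
st()
P=cloud('top',np.load('top0.npy'))
for u,v in[(240,60),(200,30),(320,20),(213,115),(250,97),(240,132)]:print(u,v,P[v,u].round(2))"
```

```text
t 1.85 p [0.5763 0.0669 0.4424] z [ 0.001 -0.004 -1.   ] y [-0.043  0.999 -0.005] F [0.3  0.17 0.91] w 0.0872 g 0.0 q [-0.43  0.22  0.26  1.61 -0.05  1.31  1.44]
240 60 [ 1.15  0.07 -0.13]
200 30 [ 1.26  0.23 -0.1 ]
320 20 [ 1.34 -0.25 -0.14]
213 115 [0.8  0.14 0.15]
250 97 [0.93 0.03 0.01]
240 132 [0.78 0.06 0.06]
```

Emit:
arm_command(commands=[[0,[-2.9,-0.2,-2.9],0],[0,[-2.9,-0.2,-2.9],0],[0,[-2.9,-0.2,-2.9],0],[0,[-2.9,-0.2,-2.9],0],[0,[-2.9,-0.2,-2.9],0],[0,[-2.9,-0.2,-2.9],0],[0,[-2.9,0,-2.9],0],[0,[-2.9,0,-2.9],0],[0,[-2.9,0,-2.9],0],[0,[-2.9,0,-2.9],0]])

```text
clock: 2.68
position: [0.7962, 0.074, 0.6605]
ee_rot: [0.054, -0.027, 0.998, 0.004]
contact_force: [-0.5, -0.6, -0.1]
width: 0.0878
gripper_force: 0.0
```

```bash
python3 -c "
from h import *
st()"
```

```text
t 2.68 p [0.7962 0.074  0.6605] z [ 0.109  0.01  -0.994] y [-0.055  0.998  0.005] F [-0.53 -0.58 -0.1 ] w 0.0878 g 0.0 q [-0.26  0.7   0.35  0.43 -0.25  1.92  1.53]
```

The out-of-reach stretch tilts the tool outward because joint 6 is at its limit. I'll keep pushing up.

Emit:
arm_command(commands=[[0,[0,0,-4],0],[0,[0,0,-4],0],[0,[0,0,-4],0],[0,[0,0,-4],0],[0,[0,0,-4],0],[0,[0,0,-4],0]])

```text
clock: 3.18
position: [0.6856, 0.0636, 0.7975]
ee_rot: [0.125, -0.027, 0.992, 0.009]
contact_force: [0.2, 0.2, -0.1]
width: 0.0882
gripper_force: 0.0
```

```bash
python3 -c "
from h import *
st()"
```

```text
t 3.18 p [0.6856 0.0636 0.7975] z [ 0.248  0.024 -0.968] y [-0.056  0.998  0.011] F [ 0.19  0.15 -0.14] w 0.0882 g 0.0 q [-0.34  0.45  0.39  0.54 -0.2   1.92  1.53]
```

Emit:
arm_command(commands=[[0,[-2,0,-3.6],0],[0,[-2,0,-3.6],0],[0,[-2,0,-3.6],0],[0,[-2,0,-3.6],0],[0,[-2,0,-3.6],0],[0,[-2,0,-3.6],0]])

```text
clock: 3.68
position: [0.6539, 0.056, 0.8918]
ee_rot: [0.218, -0.026, 0.975, 0.015]
contact_force: [-0.9, 0.3, 0.0]
width: 0.0878
gripper_force: 0.0
```

```bash
python3 -c "
from h import *
st()"
```

```text
t 3.68 p [0.6539 0.056  0.8918] z [ 0.425  0.04  -0.904] y [-0.058  0.998  0.017] F [-0.91  0.34  0.03] w 0.0878 g 0.0 q [-0.35  0.41  0.47  0.39 -0.26  1.92  1.53]
```

Emit:
arm_command(commands=[[0,[-2,-1.5,-3.3],0],[0,[-2,-1.5,-3.3],0],[0,[-2,-1.5,-3.3],0],[0,[-2,-1.5,-3.3],0],[0,[-2,-1.5,-3.3],0]])

```text
clock: 4.1
position: [0.6135, -0.0215, 0.9615]
ee_rot: [0.287, -0.025, 0.958, 0.015]
contact_force: [-0.1, -0.6, 1.2]
width: 0.0875
gripper_force: 0.0
```

```bash
python3 -c "
from h import *
st()"
```

```text
t 4.1 p [ 0.6135 -0.0215  0.9615] z [ 0.548  0.044 -0.835] y [-0.057  0.998  0.015] F [-0.15 -0.6   1.24] w 0.0875 g 0.0 q [-0.19  0.37  0.47  0.3  -0.34  1.92  1.61]
```

Emit:
arm_command(commands=[[0,[-2,0,-3.6],0],[0,[0,0,1],0]])

```text
clock: 4.27
position: [0.6015, -0.0218, 0.9741]
ee_rot: [0.305, -0.024, 0.952, 0.014]
contact_force: [-1.2, -0.8, 1.8]
width: 0.0878
gripper_force: 0.0
```

```bash
cat > fit.py <<'E'
from h import *
st()
psi=.048;a=np.radians(35);X=np.array([np.cos(psi),np.sin(psi),0]);Y=np.array([-np.sin(psi),np.cos(psi),0]);Z=np.array([0,0,1.])
U=X*np.cos(a)+Z*np.sin(a);N=-X*np.sin(a)+Z*np.cos(a)
for n in("top","side"):
    im=cv2.imread(f"pics/{n}0.png");P=cloud(n,np.load(f"{n}0.npy"));hsv=cv2.cvtColor(im,cv2.COLOR_BGR2HSV).astype(int)
    m=(hsv[...,0]>80)&(hsv[...,0]<115)&(hsv[...,1]>70)&(hsv[...,2]<120)
    B=np.array([.545,.045,.052])
    for k,nm in((.125,'L'),(0,'M'),(-.125,'R')):
        D=P-B;u,v,w=D@U,D@Y-k,D@N
        wd=(abs(v)<.045)&(abs(u)<.06)&(w>.008)&(w<.04)&m
        print(n,nm,wd.sum(),'u',np.percentile(u[wd],[2,98]).round(4),'v',np.percentile(v[wd],[2,98]).round(4),'w',np.median(w[wd]).round(4))
    wood=(hsv[...,0]<28)&(hsv[...,1]>60)&(hsv[...,2]>120)
    D=P-B;u,v,w=D@U,D@Y,D@N;wd=wood&(abs(v)<.21)&(abs(u)<.05)&(abs(w)<.015);print(n,'board w',np.median(w[wd]),wd.sum(),'v',np.percentile(v[wd],[1,99]))
    A=np.c_[np.c_[u,v][:0]] if 0 else np.c_[u[wd],v[wd],np.ones(wd.sum())];print(np.linalg.lstsq(A,w[wd],rcond=None)[0].round(4))
E
python3 fit.py
```

```text
t 4.27 p [ 0.6015 -0.0218  0.9741] z [ 0.58   0.042 -0.813] y [-0.054  0.998  0.013] F [-1.23 -0.77  1.77] w 0.0878 g 0.0 q [-0.23  0.33  0.49  0.34 -0.32  1.87  1.62]
top L 202 u [-0.039   0.0299] v [-0.028   0.0218] w 0.0207
top M 192 u [-0.0373  0.029 ] v [-0.0271  0.0225] w 0.0203
top R 195 u [-0.0383  0.0282] v [-0.0273  0.0227] w 0.0199
top board w -0.0025799437133607783 1090 v [-0.19414875  0.19237485]
[-0.0038  0.002  -0.0026]
side L 1 u [0.0486 0.0486] v [-0.0201 -0.0201] w 0.0191
side M 1 u [0.0493 0.0493] v [-0.0161 -0.0161] w 0.0187
side R 2 u [0.0447 0.0488] v [-0.0244  0.0153] w 0.0178
side board w -0.00307775271526029 988 v [-0.18538178  0.19322201]
[-0.0054  0.0027 -0.0032]
```

```bash
cat >> h.py <<'E'
psi=.048;a=np.radians(35);X=np.array([np.cos(psi),np.sin(psi),0]);Y=np.array([-np.sin(psi),np.cos(psi),0]);Z=np.array([0,0,1.])
U=X*np.cos(a)+Z*np.sin(a);N=-X*np.sin(a)+Z*np.cos(a)
M=np.array([.5496,.0432,.052]);BAY={'L':M+.125*Y,'M':M,'R':M-.125*Y}
def go(b,off,w=.0235,u=-.003):
    s,R=st();g=BAY[b]+w*N+u*U
    d=R.T@(g-.061*R[:,2]-off*R[:,2]-s['position'])*100
    print(b,off,'tool cm',d.round(2),'rows',np.linalg.norm(d)/4.1,'yaw err deg',np.degrees(np.arcsin(R[:,1]@X)).round(2))
E
python3 -c "
from h import *
go('L',.13)"
```

```text
t 4.27 p [ 0.6015 -0.0218  0.9741] z [ 0.58   0.042 -0.813] y [-0.054  0.998  0.013] F [-1.23 -0.77  1.77] w 0.0878 g 0.0 q [-0.23  0.33  0.49  0.34 -0.32  1.87  1.62]
L 0.13 tool cm [57.94 18.11 50.97] rows 19.331977814195938 yaw err deg -0.35
```

Emit:
arm_command(commands=[[40,[2.9,0.9,2.55],0],[40,[2.9,0.9,2.55],0],[40,[2.9,0.9,2.55],0],[40,[2.9,0.9,2.55],0],[40,[2.9,0.9,2.55],0],[40,[2.9,0.9,2.55],0],[40,[2.9,0.9,2.55],0],[40,[2.9,0.9,2.55],0],[40,[2.9,0.9,2.55],0],[40,[2.9,0.9,2.55],0],[40,[2.9,0.9,2.55],0],[40,[2.9,0.9,2.55],0]])

```text
clock: 5.27
position: [0.4983, 0.0855, 0.5505]
ee_rot: [0.301, -0.02, 0.953, 0.018]
contact_force: [0.7, 1.2, -0.5]
width: 0.074
gripper_force: 0.0
```

```bash
python3 -c "
from h import *
go('L',.13)"
```

```text
t 5.27 p [0.4983 0.0855 0.5505] z [ 0.573  0.046 -0.818] y [-0.049  0.999  0.022] F [ 0.66  1.23 -0.47] w 0.074 g 0.0 q [-0.65 -0.24  0.21  1.92  0.32  0.9   1.05]
L 0.13 tool cm [25.    6.98 22.31] rows 8.348392718789476 yaw err deg -0.07
```

Emit:
arm_command(commands=[[40,[2.5,0.7,2.2],0],[40,[2.5,0.7,2.2],0],[40,[2.5,0.7,2.2],0],[40,[2.5,0.7,2.2],0],[40,[2.5,0.7,2.2],0],[40,[2.5,0.7,2.2],0]])

```text
clock: 5.77
position: [0.4494, 0.1291, 0.3576]
ee_rot: [0.301, -0.02, 0.953, 0.018]
contact_force: [1.3, -0.1, 0.2]
width: 0.0742
gripper_force: 0.0
```

```bash
python3 -c "
from h import *
go('L',.13)"
```

```text
t 5.77 p [0.4494 0.1291 0.3576] z [ 0.573  0.046 -0.818] y [-0.049  0.999  0.022] F [ 1.34 -0.13  0.18] w 0.0742 g 0.0 q [-0.6  -0.15  0.04  2.29  0.59  0.52  0.6 ]
L 0.13 tool cm [10.04  2.79  9.14] rows 3.380321943459361 yaw err deg -0.06
```

Emit:
arm_command(commands=[[40,[2.7,0.6,2.3],0],[40,[2.5,0.6,2.7],0],[40,[2.3,0.6,3.0],0],[40,[1.5,0.5,3.3],0],[40,[1.0,0.5,3.0],0],[40,[0,0,1.5],0]])

```text
clock: 6.27
position: [0.4567, 0.1509, 0.2176]
ee_rot: [0.304, -0.019, 0.952, 0.012]
contact_force: [1.3, 0.1, -0.7]
width: 0.0738
gripper_force: 0.0
```

```bash
python3 -c "
from h import *
go('L',.0)
im,d=capture('top');cv2.imwrite('pics/t1.png',cv2.resize(im[150:300,130:330],None,fx=4,fy=4,interpolation=cv2.INTER_CUBIC))"
```

```text
t 6.27 p [0.4567 0.1509 0.2176] z [ 0.579  0.034 -0.815] y [-0.043  0.999  0.011] F [ 1.26  0.11 -0.66] w 0.0738 g 0.0 q [-0.54  0.15 -0.08  2.42  1.48  0.33 -0.39]
L 0.0 tool cm [ 2.76  1.17 10.13] rows 2.5760214887085806 yaw err deg 0.31
```

View pics/t1.png

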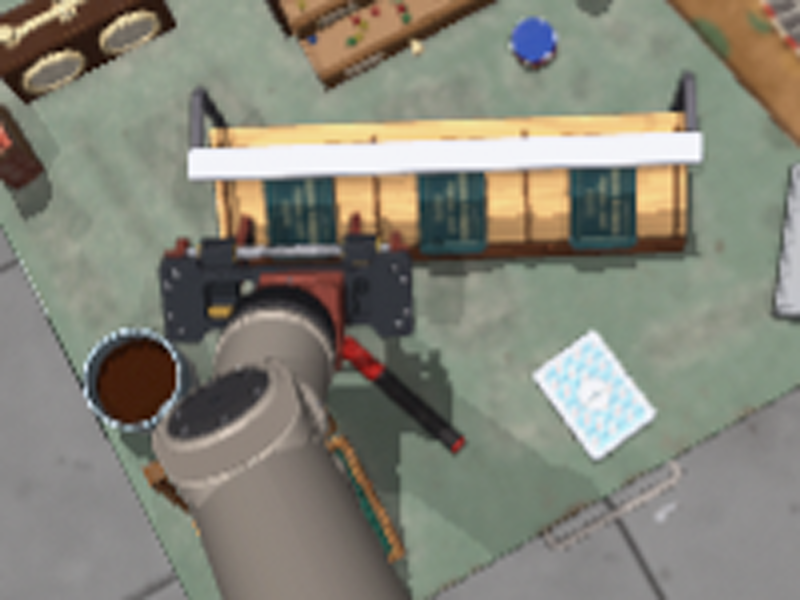

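The gripper is just in front of the left tin at (300,215) in the crop and slightly to its right. The light bar at (440,155), the mug and the pen are all clear.

Emit:
arm_command(commands=[[40,[1.4,0.6,2.5],0],[40,[1.2,0.5,2.5],0],[40,[0.2,0,1.6],0],[40,[0,0,0],0]])

```text
clock: 6.65
position: [0.4716, 0.1591, 0.1592]
ee_rot: [0.304, -0.018, 0.952, 0.009]
contact_force: [0.8, 0.1, 0.6]
width: 0.0739
gripper_force: 0.0
```

```bash
python3 -c "
from h import *
go('L',.0)"
```

```text
t 6.65 p [0.4716 0.1591 0.1592] z [ 0.579  0.027 -0.815] y [-0.039  0.999  0.005] F [0.81 0.08 0.58] w 0.0739 g 0.0 q [-0.47  0.32 -0.16  2.42  1.91  0.39 -0.84]
L 0.0 tool cm [0.61 0.55 4.48] rows 1.1104341280203045 yaw err deg 0.5
```

Emit:
arm_command(commands=[[40,[0.4,0.4,1.5],0],[40,[0.2,0.15,1.5],0],[40,[0,0,1],0],[40,[0,0,0.4],0],[40,[0,0,0],0]])

```text
clock: 7.07
position: [0.4922, 0.1652, 0.122]
ee_rot: [0.305, -0.017, 0.952, 0.009]
contact_force: [0.5, -0.3, 0.3]
width: 0.0736
gripper_force: 0.0
```

```bash
python3 -c "
from h import *
go('L',.0)"
```

```text
t 7.07 p [0.4922 0.1652 0.122 ] z [ 0.581  0.027 -0.813] y [-0.038  0.999  0.006] F [ 0.49 -0.3   0.28] w 0.0736 g 0.0 q [-0.41  0.44 -0.21  2.38  2.08  0.45 -0.99]
L 0.0 tool cm [0.16 0.04 0.24] rows 0.07015386817185668 yaw err deg 0.55
```

Emit:
arm_command(commands=[[40,[0.1,0,0.2],0],[255,[0,0,0],0],[255,[0,0,0],0],[255,[0,0,0],0],[255,[0,0,0],0],[255,[0,0,0],0]], grip_force=35)

```text
clock: 7.57
position: [0.4918, 0.1654, 0.1196]
ee_rot: [0.305, -0.018, 0.952, 0.009]
contact_force: [-3.3, -0.6, 6.9]
width: 0.0564
gripper_force: 35.0
```

```bash
python3 -c "
from h import *
go('L',.0)"
```

```text
t 7.57 p [0.4918 0.1654 0.1196] z [ 0.581  0.028 -0.813] y [-0.04   0.999  0.006] F [-3.28 -0.65  6.92] w 0.0564 g 35.0 q [-0.41  0.44 -0.22  2.38  2.1   0.46 -1.  ]
L 0.0 tool cm [-0.01  0.01  0.06] rows 0.01539819985482118 yaw err deg 0.45
```

Emit:
arm_command(commands=[[255,[0,0,-0.6],0],[255,[0,0,-1],0],[255,[0,0,-1],0],[255,[0,0,-0.9],0],[255,[0,0,0],0],[255,[0,0,0],0],[255,[0,0,0],0],[255,[0,0,0],0],[255,[0,0,0],0],[255,[0,0,0],0]])

```text
clock: 8.4
position: [0.4715, 0.1643, 0.1471]
ee_rot: [0.305, -0.018, 0.952, 0.009]
contact_force: [0.4, -0.2, -5.0]
width: 0.0563
gripper_force: 34.9
```

```bash
python3 -c "
from h import *
go('L',.0)
im,d=capture('top');cv2.imwrite('pics/t2.png',cv2.resize(im[150:300,130:330],None,fx=4,fy=4,interpolation=cv2.INTER_CUBIC))"
```

```text
t 8.4 p [0.4715 0.1643 0.1471] z [ 0.58   0.028 -0.814] y [-0.039  0.999  0.006] F [ 0.41 -0.22 -4.96] w 0.0563 g 34.9 q [-0.45  0.35 -0.2   2.42  1.96  0.42 -0.9 ]
L 0.0 tool cm [-0.08  0.03  3.48] rows 0.8487301002063408 yaw err deg 0.49
```

Emit:
arm_command(commands=[[255,[0,0,1],0],[255,[0,0,1],0],[255,[0,0,0.9],0],[255,[0,0,0.4],0],[255,[0,0,0.15],0],[255,[0,0,0],0],[255,[0,0,0],0]])

```text
clock: 9.03
position: [0.4912, 0.1655, 0.1211]
ee_rot: [0.307, -0.018, 0.952, 0.009]
contact_force: [-17.2, -4.1, 24.3]
width: 0.0559
gripper_force: 35.0
```

```bash
python3 -c "
from h import *
go('L',.0)"
```

```text
t 9.03 p [0.4912 0.1655 0.1211] z [ 0.583  0.029 -0.812] y [-0.041  0.999  0.006] F [-17.23  -4.09  24.26] w 0.0559 g 35.0 q [-0.4   0.44 -0.23  2.39  2.09  0.46 -0.99]
L 0.0 tool cm [ 0.05 -0.    0.21] rows 0.0534299728671603 yaw err deg 0.42
```

Emit:
arm_command(commands=[[255,[0,0,-0.15],0],[40,[0,0,0],0],[40,[0,0,0],0],[40,[0,0,0],0],[40,[0,0,-0.5],0]])

```text
clock: 9.45
position: [0.4885, 0.1653, 0.1246]
ee_rot: [0.305, -0.018, 0.952, 0.009]
contact_force: [-0.5, -1.1, -0.6]
width: 0.0739
gripper_force: 0.0
```

```bash
python3 -c "
from h import *
go('L',.0)
im,d=capture('top');P=cloud('top',d)
im,d=capture('side');cv2.imwrite('pics/s2.png',cv2.resize(im[130:320,200:400],None,fx=3,fy=3,interpolation=cv2.INTER_CUBIC))"
```

```text
t 9.45 p [0.4885 0.1653 0.1246] z [ 0.581  0.028 -0.814] y [-0.039  0.999  0.006] F [-0.48 -1.15 -0.58] w 0.0739 g 0.0 q [-0.41  0.43 -0.22  2.39  2.07  0.45 -0.98]
L 0.0 tool cm [0.01 0.01 0.66] rows 0.16129530321141328 yaw err deg 0.51
```

View pics/s2.png

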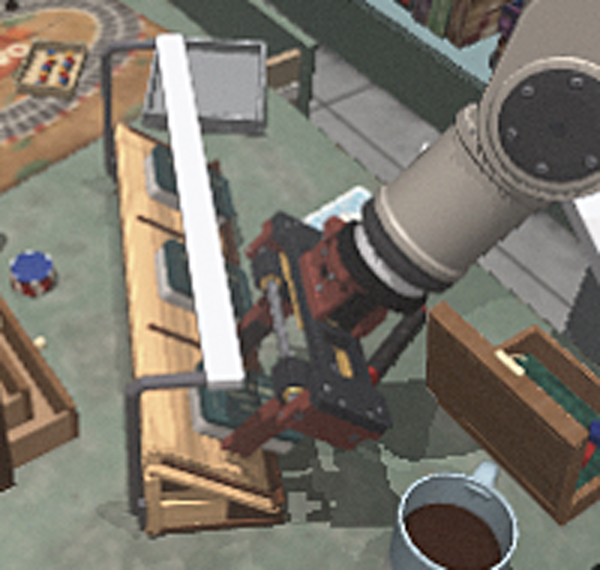

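The side view shows the left tin back flat in its bay around (240,410), in line with the other two, with nothing disturbed. Next is the middle bay.

Emit:
arm_command(commands=[[40,[0,0,-1.5],0],[40,[0,0,-1.8],0],[40,[0,-2,0],0],[40,[0,-3,0],0],[40,[0,-3,0],0],[40,[0,-3,0],0],[40,[0,-1.5,0],0],[40,[0,0,0],0]])

```text
clock: 10.22
position: [0.4709, 0.0926, 0.1436]
ee_rot: [0.298, -0.016, 0.954, 0.003]
contact_force: [-0.4, 0.1, -0.4]
width: 0.074
gripper_force: 0.0
```

```bash
python3 -c "
from h import *
go('M',.0)"
```

```text
t 10.22 p [0.4709 0.0926 0.1436] z [ 0.569  0.016 -0.822] y [-0.032  0.999 -0.004] F [-0.36  0.06 -0.44] w 0.074 g 0.0 q [ 0.2   0.41 -0.73  2.44  1.97  0.53 -0.68]
M 0.0 tool cm [-0.79 -5.19  3.49] rows 1.5374037885322354 yaw err deg 0.89
```

Emit:
arm_command(commands=[[40,[-0.4,-1.8,0.3],0.3],[40,[-0.4,-1.8,0.2],0.3],[40,[0,-1.7,0],0.3],[40,[0,0,0],0]])

```text
clock: 10.55
position: [0.4818, 0.0427, 0.144]
ee_rot: [0.298, -0.012, 0.954, 0.006]
contact_force: [-0.9, 0.1, 0.2]
width: 0.0739
gripper_force: 0.0
```

```bash
python3 -c "
from h import *
go('M',.0)"
```

```text
t 10.55 p [0.4818 0.0427 0.144 ] z [ 0.569  0.018 -0.822] y [-0.026  1.     0.004] F [-0.94  0.1   0.15] w 0.0739 g 0.0 q [ 0.35  0.41 -0.73  2.43  2.09  0.46 -0.66]
M 0.0 tool cm [-0.02 -0.19  2.98] rows 0.7278102717899538 yaw err deg 1.27
```

Emit:
arm_command(commands=[[40,[0,-0.2,0.8],-1.2],[40,[0,0,1.2],0],[40,[0,0,0.8],0],[255,[0,0,0],0],[255,[0,0,0],0],[255,[0,0,0],0],[255,[0,0,0],0],[255,[0,0,0],0]])

```text
clock: 11.22
position: [0.4973, 0.0443, 0.1215]
ee_rot: [0.299, -0.024, 0.954, 0.004]
contact_force: [0.4, 0.1, -1.6]
width: 0.0562
gripper_force: 35.0
```

```bash
python3 -c "
from h import *
go('M',.0)"
```

```text
t 11.22 p [0.4973 0.0443 0.1215] z [ 0.57   0.022 -0.822] y [-0.048  0.999 -0.007] F [ 0.35  0.07 -1.55] w 0.0562 g 35.0 q [ 0.35  0.5  -0.72  2.41  2.15  0.51 -0.67]
M 0.0 tool cm [-0.01 -0.32  0.24] rows 0.09800909842896435 yaw err deg -0.01
```

Emit:
arm_command(commands=[[255,[0,0,-0.6],0],[255,[0,0,-0.9],0],[255,[0,0,-0.9],0],[255,[0,0,-0.5],0],[255,[0,0,0],0],[255,[0,0,0],0],[255,[0,0,0],0],[255,[0,0,0],0],[255,[0,0,0],0],[255,[0,0,0],0]])

```text
clock: 12.05
position: [0.4812, 0.0434, 0.145]
ee_rot: [0.298, -0.024, 0.954, 0.004]
contact_force: [0.4, 0.1, -1.0]
width: 0.0559
gripper_force: 35.0
```

```bash
python3 -c "
from h import *
go('M',.0)"
```

```text
t 12.05 p [0.4812 0.0434 0.145 ] z [ 0.569  0.022 -0.822] y [-0.047  0.999 -0.006] F [ 0.36  0.11 -1.02] w 0.0559 g 35.0 q [ 0.39  0.42 -0.77  2.43  2.07  0.47 -0.61]
M 0.0 tool cm [-0.01 -0.3   3.09] rows 0.7559267701994695 yaw err deg 0.03
```

Middle tin reads about 1 N, so it is light. Setting it back.

Emit:
arm_command(commands=[[255,[0,0,1],0],[255,[0,0,1],0],[255,[0,0,0.6],0],[255,[0,0,0.2],0],[255,[0,0,0],0]])

```text
clock: 12.47
position: [0.4972, 0.044, 0.1218]
ee_rot: [0.298, -0.024, 0.954, 0.004]
contact_force: [-0.1, 0.1, -1.1]
width: 0.0565
gripper_force: 35.0
```

```bash
python3 -c "
from h import *
go('M',.0)"
```

```text
t 12.47 p [0.4972 0.044  0.1218] z [ 0.569  0.022 -0.822] y [-0.047  0.999 -0.006] F [-0.09  0.14 -1.08] w 0.0565 g 35.0 q [ 0.39  0.51 -0.77  2.41  2.13  0.53 -0.63]
M 0.0 tool cm [-0.02 -0.3   0.27] rows 0.0982629530628694 yaw err deg 0.03
```

Emit:
arm_command(commands=[[255,[0,0,0.08],0],[40,[0,0,0],0],[40,[0,0,0],0],[40,[0,0,0],0],[40,[0,0,-1],0],[40,[0,0,-1.8],0],[40,[-0.1,-2.5,0],0],[40,[-0.1,-3,0],0],[40,[0,-3,0],0],[40,[0,-3,0],0],[40,[0,-1,0],0],[40,[0,0,0],0]])

```text
clock: 13.47
position: [0.4893, -0.0849, 0.1467]
ee_rot: [0.299, -0.021, 0.954, 0.002]
contact_force: [0.2, 0.2, 0.1]
width: 0.0742
gripper_force: 0.0
```

```bash
python3 -c "
from h import *
go('R',.0)
im,d=capture('top');cv2.imwrite('pics/t3.png',cv2.resize(im[150:300,130:330],None,fx=4,fy=4,interpolation=cv2.INTER_CUBIC))"
```

```text
t 13.47 p [ 0.4893 -0.0849  0.1467] z [ 0.57   0.017 -0.821] y [-0.041  0.999 -0.008] F [0.17 0.22 0.08] w 0.0742 g 0.0 q [ 0.75  0.43 -0.76  2.4   2.34  0.28 -0.55]
R 0.0 tool cm [0.26 0.1  3.12] rows 0.7635276186974553 yaw err deg 0.37
```

View pics/t3.png

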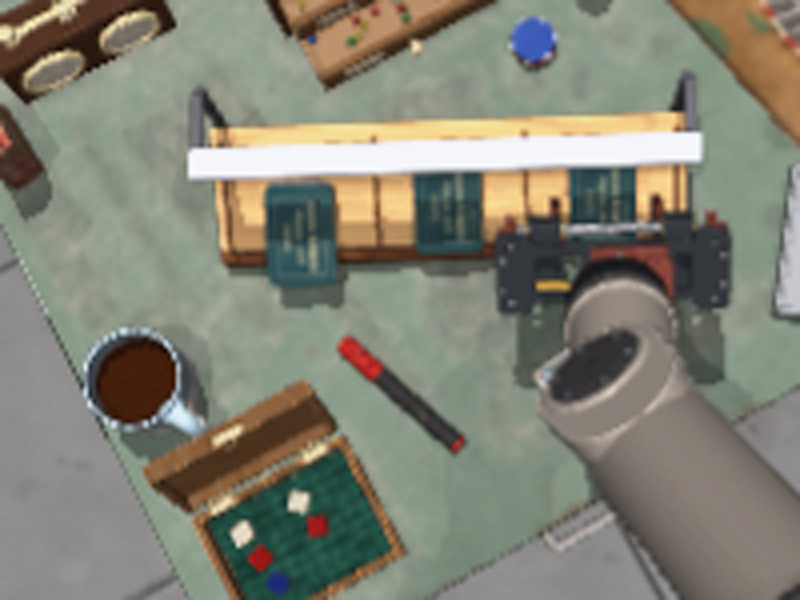

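The top view shows that the left tin at (302,235) did not stay seated and now overhangs the lip. The middle tin at (448,212) and right tin at (603,205) are fine. I'll measure the left tin before going on.

Run:
```python
from h import *
for n in("top","side"):
    im,d=capture(n);P=cloud(n,d);hsv=cv2.cvtColor(im,cv2.COLOR_BGR2HSV).astype(int)
    m=(hsv[...,0]>80)&(hsv[...,0]<115)&(hsv[...,1]>70)&(hsv[...,2]<120)
    for b in 'LM':
        D=P-BAY[b];u,v,w=D@U,D@Y,D@N
        wd=m&(abs(v)<.045)&(u>-.1)&(u<.06)&(w>.008)&(w<.06)
        if wd.sum()<20: print(n,b,wd.sum());continue
        k=np.linalg.lstsq(np.c_[u[wd],v[wd],np.ones(wd.sum())],w[wd],rcond=None)[0]
        print(n,b,wd.sum(),'u',np.percentile(u[wd],[2,98]).round(4),'v',np.percentile(v[wd],[2,98]).round(4),'w',np.percentile(w[wd],[2,50,98]).round(4),'fit',k.round(3))
```

```text
top L 285 u [-0.0593  0.0186] v [-0.0257  0.0262] w [0.0196 0.0286 0.038 ] fit [-0.161 -0.001  0.026]
top M 189 u [-0.0415  0.0257] v [-0.0219  0.0271] w [0.0168 0.0231 0.0285] fit [0.013 0.008 0.023]
side L 5
side M 1
```

The left tin is about 20 mm down-slope with its low end riding on the lip, tilted about 9 degrees, so it is still within 30 mm. I'll go back and reseat it before weighing the right one.

Emit:
arm_command(commands=[[40,[-1.2,0,-1.7],0],[40,[-1.2,0,-1.7],0],[40,[0,2,0],0],[40,[0,3,0],0],[40,[0,3,0],0],[40,[0,3,0],0],[40,[0,3,0],0],[40,[0,3,0],0],[40,[0,3,0],0],[40,[0,3,0],0],[40,[0,1.8,0],0],[40,[0,0,0],0]])

```text
clock: 14.62
position: [0.4765, 0.1728, 0.1818]
ee_rot: [0.298, -0.028, 0.954, 0.006]
contact_force: [0.5, 0.1, -0.1]
width: 0.0742
gripper_force: 0.0
```

```bash
python3 -c "
from h import *
go('L',.0,.027,-.018)"
```

```text
t 14.62 p [0.4765 0.1728 0.1818] z [ 0.569  0.029 -0.822] y [-0.057  0.998 -0.004] F [ 0.48  0.09 -0.07] w 0.0742 g 0.0 q [ 0.18  0.41 -0.92  2.34  1.63  0.63 -0.44]
L 0.0 tool cm [ 3.72 -0.78  5.68] rows 1.6683088951507243 yaw err deg -0.49
```

Emit:
arm_command(commands=[[40,[1.9,-0.5,0.5],0.5],[40,[1.8,-0.3,1],0],[40,[0,0,1.5],0],[40,[0,0,0],0]])

```text
clock: 14.95
position: [0.4637, 0.1569, 0.1334]
ee_rot: [0.296, -0.02, 0.955, 0.004]
contact_force: [-0.0, 0.4, 0.1]
width: 0.0738
gripper_force: 0.0
```

```bash
python3 -c "
from h import *
go('L',.0,.027,-.018)"
```

```text
t 14.95 p [0.4637 0.1569 0.1334] z [ 0.566  0.02  -0.824] y [-0.041  0.999 -0.004] F [-0.02  0.39  0.13] w 0.0738 g 0.0 q [ 0.17  0.52 -0.91  2.4   1.84  0.72 -0.64]
L 0.0 tool cm [-0.18  0.79  2.47] rows 0.6338712659197971 yaw err deg 0.41
```

Emit:
arm_command(commands=[[40,[-0.1,0.8,0],-0.5],[40,[0,0,0],0],[40,[0,0,1.2],0],[40,[0,0,1.0],0],[40,[0,0,0],0]])

```text
clock: 15.37
position: [0.4787, 0.1662, 0.1182]
ee_rot: [0.299, -0.023, 0.954, 0.003]
contact_force: [0.3, 0.3, -0.7]
width: 0.0742
gripper_force: 0.0
```

```bash
python3 -c "
from h import *
go('L',.0,.027,-.018)"
```

```text
t 15.37 p [0.4787 0.1662 0.1182] z [ 0.57   0.02  -0.822] y [-0.046  0.999 -0.007] F [ 0.28  0.26 -0.72] w 0.0742 g 0.0 q [ 0.14  0.59 -0.89  2.37  1.88  0.75 -0.65]
L 0.0 tool cm [ 0.25 -0.08  0.35] rows 0.10554524968554867 yaw err deg 0.1
```

Emit:
arm_command(commands=[[255,[0,0,0],0],[255,[0,0,0],0],[255,[0,0,0],0],[255,[0,0,0],0],[255,[0,0,-0.4],0],[255,[-0.8,0,0],0],[255,[-0.8,0,0],0],[255,[-0.7,0,0],0],[255,[0,0,0],0]], grip_force=60)

```text
clock: 16.12
position: [0.4953, 0.1665, 0.135]
ee_rot: [0.299, -0.023, 0.954, 0.003]
contact_force: [-0.0, 0.7, -5.4]
width: 0.0561
gripper_force: 60.0
```

```bash
python3 -c "
from h import *
s,R=st();go('L',.0,.027,.005);print('torque tool',(R.T@s['ft_torque']).round(3))
im,d=capture('side');cv2.imwrite('pics/s3.png',cv2.resize(im[210:330,230:390],None,fx=5,fy=5,interpolation=cv2.INTER_CUBIC))"
```

```text
t 16.12 p [0.4953 0.1665 0.135 ] z [ 0.57   0.02  -0.822] y [-0.045  0.999 -0.007] F [-0.04  0.7  -5.42] w 0.0561 g 60.0 q [ 0.16  0.55 -0.88  2.33  1.82  0.71 -0.57]
t 16.12 p [0.4953 0.1665 0.135 ] z [ 0.57   0.02  -0.822] y [-0.045  0.999 -0.007] F [-0.04  0.7  -5.42] w 0.0561 g 60.0 q [ 0.16  0.55 -0.88  2.33  1.82  0.71 -0.57]
L 0.0 tool cm [ 0.27 -0.03  0.77] rows 0.2000092606639909 yaw err deg 0.15
torque tool [-0.043  1.18  -0.013]
```

View pics/s3.png

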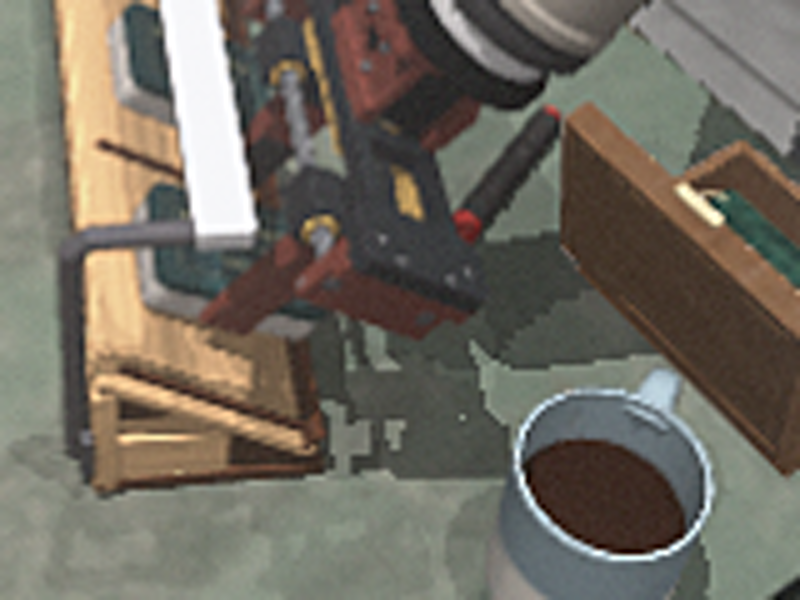

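The side view shows the left tin hanging free in the fingers at (240,290), with its low end tilted up and inside the lip. I'll lower it, then ease the grip while pressing so that it pivots flat.

Emit:
arm_command(commands=[[255,[-0.3,0,0.2],0],[255,[0,0,0.2],0],[255,[0,0,0],0]], grip_force=60)

```text
clock: 16.42
position: [0.4986, 0.1667, 0.1325]
ee_rot: [0.298, -0.024, 0.954, 0.003]
contact_force: [-4.5, -1.7, 2.2]
width: 0.0558
gripper_force: 60.0
```

Emit:
arm_command(commands=[[255,[0,0,0],0],[255,[0,0,0.2],0],[255,[0,0,0.2],0],[255,[0,0,0.1],0],[255,[0,0,0.1],0],[255,[0,0,0],0]], grip_force=12)

```text
clock: 16.92
position: [0.502, 0.1669, 0.1279]
ee_rot: [0.298, -0.024, 0.954, 0.003]
contact_force: [-8.0, -2.6, 7.2]
width: 0.0563
gripper_force: 12.0
```

```bash
python3 -c "
from h import *
go('L',.0,.0235,.005)"
```

```text
t 16.92 p [0.502  0.1669 0.1279] z [ 0.569  0.02  -0.822] y [-0.047  0.999 -0.009] F [-8.04 -2.55  7.2 ] w 0.0563 g 12.0 q [ 0.15  0.57 -0.87  2.32  1.84  0.71 -0.57]
L 0.0 tool cm [ 0.41 -0.04  0.15] rows 0.1077801543588393 yaw err deg 0.04
```

Emit:
arm_command(commands=[[255,[0,0,0.15],0],[255,[0,0,0.05],0],[255,[0,0,0],0],[60,[0,0,0],0],[40,[0,0,0],0],[40,[0,0,0],0],[40,[0,0,-1.2],0],[40,[0,0,-2],0],[40,[-1,0,-1.2],0],[40,[-1.5,-2,-1.2],0],[40,[0,-4,-0.5],0],[40,[0,-4,0],0]])

```text
clock: 17.92
position: [0.4956, 0.0678, 0.1937]
ee_rot: [0.3, -0.025, 0.953, 0.004]
contact_force: [0.9, -1.1, 0.2]
width: 0.0741
gripper_force: 0.0
```

```bash
cat > chk.py <<'E'
from h import *
import sys
go('R',.0)
n="top";im,d=capture(n);P=cloud(n,d);hsv=cv2.cvtColor(im,cv2.COLOR_BGR2HSV).astype(int)
m=(hsv[...,0]>80)&(hsv[...,0]<115)&(hsv[...,1]>70)&(hsv[...,2]<120)
for b in 'LMR':
    D=P-BAY[b];u,v,w=D@U,D@Y,D@N
    wd=m&(abs(v)<.045)&(u>-.1)&(u<.06)&(w>.008)&(w<.06)
    if wd.sum()<40: print(n,b,wd.sum());continue
    k=np.linalg.lstsq(np.c_[u[wd],v[wd],np.ones(wd.sum())],w[wd],rcond=None)[0]
    print(n,b,wd.sum(),'u',np.percentile(u[wd],[2,98]).round(4),'v',np.percentile(v[wd],[2,98]).round(4),'w',np.percentile(w[wd],[2,50,98]).round(4),'fit',k.round(3))
cv2.imwrite(sys.argv[1],cv2.resize(im[150:300,130:330],None,fx=4,fy=4,interpolation=cv2.INTER_CUBIC))
E
python3 chk.py pics/t4.png
```

```text
t 17.92 p [0.4956 0.0678 0.1937] z [ 0.573  0.023 -0.819] y [-0.05   0.999 -0.007] F [ 0.95 -1.14  0.24] w 0.0741 g 0.0 q [ 0.41  0.32 -0.84  2.37  1.73  0.41 -0.32]
R 0.0 tool cm [  4.19 -15.14   6.26] rows 4.123671970638504 yaw err deg -0.14
top L 92 u [-0.0405  0.0274] v [-0.0256  0.0245] w [0.0185 0.0228 0.0282] fit [0.01  0.037 0.023]
top M 45 u [-0.0072  0.0269] v [-0.0221  0.0274] w [0.0183 0.0231 0.0271] fit [0.023 0.054 0.022]
top R 191 u [-0.0419  0.025 ] v [-0.0253  0.0249] w [0.0167 0.0225 0.0279] fit [-0.006  0.025  0.022]
```

The left tin is flat and seated again. Now the right tin.

Emit:
arm_command(commands=[[40,[0,-3.9,0],0],[40,[0,-3.9,0],0],[40,[0.5,-3.9,0],0],[40,[1.5,-3.4,0.5],0],[40,[1.5,0,1.2],0],[40,[0.3,0,1.5],0],[40,[0,0,0],0]], grip_force=40)

```text
clock: 18.55
position: [0.4881, -0.086, 0.1425]
ee_rot: [0.297, -0.021, 0.955, 0.004]
contact_force: [-0.3, 0.8, 0.4]
width: 0.0742
gripper_force: 0.0
```

```bash
python3 -c "
from h import *
go('R',.0,u=0)"
```

```text
t 18.55 p [ 0.4881 -0.086   0.1425] z [ 0.567  0.021 -0.823] y [-0.043  0.999 -0.005] F [-0.28  0.83  0.42] w 0.0742 g 0.0 q [ 0.86  0.49 -0.89  2.39  2.2   0.33 -0.38]
R 0.0 tool cm [-0.42  0.17  2.84] rows 0.7008026680459988 yaw err deg 0.26
```

Emit:
arm_command(commands=[[40,[-0.4,0.2,0.8],0],[40,[0,0,1],0],[40,[0,0,0.8],0],[255,[0,0,0],0],[255,[0,0,0],0],[255,[0,0,0],0],[255,[0,0,0],0],[255,[0,0,0],0]])

```text
clock: 19.22
position: [0.5065, -0.082, 0.126]
ee_rot: [0.299, -0.024, 0.954, 0.003]
contact_force: [1.4, 0.2, -0.2]
width: 0.0562
gripper_force: 40.0
```

```bash
python3 -c "
from h import *
go('R',.0,u=0)"
```

```text
t 19.22 p [ 0.5065 -0.082   0.126 ] z [ 0.57   0.02  -0.822] y [-0.047  0.999 -0.008] F [ 1.44  0.25 -0.19] w 0.0562 g 40.0 q [ 0.82  0.56 -0.87  2.36  2.22  0.39 -0.38]
R 0.0 tool cm [ 0.2  -0.16  0.43] rows 0.1205781291416512 yaw err deg 0.05
```

Emit:
arm_command(commands=[[255,[0,0,-0.6],0],[255,[0,0,-0.9],0],[255,[0,0,-0.9],0],[255,[0,0,-0.5],0],[255,[0,0,0],0],[255,[0,0,0],0],[255,[0,0,0],0],[255,[0,0,0],0],[255,[0,0,0],0],[255,[0,0,0],0]])

```text
clock: 20.05
position: [0.4898, -0.0826, 0.149]
ee_rot: [0.298, -0.023, 0.954, 0.004]
contact_force: [-0.2, -0.2, -1.4]
width: 0.0559
gripper_force: 40.0
```

```bash
python3 -c "
from h import *
go('R',.0,u=0)"
```

```text
t 20.05 p [ 0.4898 -0.0826  0.149 ] z [ 0.569  0.021 -0.822] y [-0.047  0.999 -0.007] F [-0.22 -0.15 -1.41] w 0.0559 g 40.0 q [ 0.84  0.47 -0.88  2.39  2.18  0.32 -0.37]
R 0.0 tool cm [ 0.12 -0.16  3.27] rows 0.7988464114681149 yaw err deg 0.08
```

Right is light (1.4 N) and left was about 5 N, so left is the heavy one. Setting the right tin back.

Emit:
arm_command(commands=[[255,[0,0,1],0],[255,[0,0,1],0],[255,[0,0,0.6],0],[255,[0,0,0.25],0],[255,[0,0,0.08],0],[255,[0,0,0],0],[40,[0,0,0],0],[40,[0,0,0],0],[40,[0,0,0],0],[40,[0,0,-1.2],0],[40,[0,0,-2],0],[40,[-1.3,0,-1.2],0]])

```text
clock: 21.05
position: [0.4892, -0.0822, 0.1673]
ee_rot: [0.296, -0.023, 0.955, 0.005]
contact_force: [-0.5, -0.2, -0.4]
width: 0.0745
gripper_force: 0.0
```

Emit:
arm_command(commands=[[40,[-1.2,1,-0.6],0],[40,[0,3.8,0],0],[40,[0,3.8,0],0],[40,[0,3.8,0],0],[40,[0,3.8,0],0],[40,[0,3.8,0],0],[40,[0,3.8,0],0],[40,[0,0,0],0]])

```text
clock: 21.72
position: [0.4869, 0.1649, 0.1798]
ee_rot: [0.299, -0.028, 0.954, 0.008]
contact_force: [-0.2, -0.6, 0.2]
width: 0.0742
gripper_force: 0.0
```

```bash
python3 chk.py pics/t5.png; python3 -c "
from h import *
go('L',.0,u=0)
P=cloud('top',np.load('top0.npy'))
for uv in [(330,192),(326,226),(368,233),(371,200),(350,196),(345,229),(327,210),(369,216)]:print(uv,P[uv[1],uv[0]].round(3))
m=(P[...,2]>.016)&(P[...,2]<.03)&(P[...,0]>.43)&(P[...,0]<.6)&(P[...,1]<-.22)&(P[...,1]>-.42);im=m.astype(np.uint8);print(cv2.minAreaRect(P[m][:,:2].astype(np.float32)),m.sum())"
```

```text
t 21.72 p [0.4869 0.1649 0.1798] z [ 0.569  0.032 -0.822] y [-0.058  0.998 -0.001] F [-0.21 -0.56  0.21] w 0.0742 g 0.0 q [ 0.24  0.44 -0.96  2.33  1.66  0.64 -0.42]
R 0.0 tool cm [  3.16 -24.99   5.17] rows 6.270345327199329 yaw err deg -0.59
top L 77 u [-0.0162  0.0276] v [-0.0262  0.024 ] w [0.0161 0.0232 0.0276] fit [0.083 0.02  0.022]
top M 186 u [-0.0413  0.0249] v [-0.0218  0.0273] w [0.0165 0.0225 0.0281] fit [0.01  0.015 0.022]
top R 257 u [-0.0576  0.0218] v [-0.024   0.0284] w [0.0195 0.0287 0.0379] fit [-0.153 -0.009  0.026]
t 21.77 p [0.4871 0.1611 0.1791] z [ 0.569  0.028 -0.822] y [-0.055  0.998 -0.004] F [ 1.39 -0.18 -0.21] w 0.0742 g 0.0 q [ 0.25  0.44 -0.96  2.33  1.66  0.64 -0.42]
L 0.0 tool cm [2.58 0.44 5.23] rows 1.425956374724939 yaw err deg -0.38
(330, 192) [ 0.582 -0.255  0.016]
(326, 226) [ 0.467 -0.241  0.002]
(368, 233) [ 0.442 -0.377  0.024]
(371, 200) [ 0.555 -0.392  0.023]
(350, 196) [ 0.571 -0.324  0.008]
(345, 229) [ 0.457 -0.305  0.004]
(327, 210) [ 0.521 -0.244  0.008]
(369, 216) [ 0.5   -0.384  0.02 ]
((0.513549268245697, -0.3122748136520386), (0.15330961346626282, 0.13103903830051422), 82.2784423828125) 267
```

The right tin also slipped over the lip when I set it down, since it needs to be placed a little up-slope. I'll reseat it the same way as the left one.

Emit:
arm_command(commands=[[40,[0,-4,0],0],[40,[0,-4,0],0],[40,[0,-4,0],0],[40,[0,-4,0],0],[40,[0,-4,0],0],[40,[0,-3.5,0],0.3],[40,[1.5,-1,0],0],[40,[1.6,0,0.5],0],[40,[1.6,0,1],0],[40,[0,0,0],0]])

```text
clock: 22.6
position: [0.4652, -0.0922, 0.1382]
ee_rot: [0.295, -0.019, 0.955, 0.005]
contact_force: [-0.6, 0.6, -0.9]
width: 0.0739
gripper_force: 0.0
```

```bash
python3 -c "
from h import *
go('R',.0,.027,-.017)"
```

```text
t 22.6 p [ 0.4652 -0.0922  0.1382] z [ 0.564  0.021 -0.826] y [-0.039  0.999 -0.001] F [-0.59  0.6  -0.87] w 0.0739 g 0.0 q [ 0.94  0.5  -0.95  2.43  2.22  0.36 -0.38]
R 0.0 tool cm [-0.89  0.69  3.45] rows 0.8860516730164565 yaw err deg 0.54
```

Emit:
arm_command(commands=[[40,[-0.9,0.85,0.3],-0.5],[40,[0,0,0.8],0],[40,[0,0,1.0],0],[40,[0,0,1.0],0],[40,[0,0,0],0]])

```text
clock: 23.02
position: [0.4943, -0.0814, 0.1207]
ee_rot: [0.298, -0.025, 0.954, 0.003]
contact_force: [0.7, -1.1, 1.2]
width: 0.074
gripper_force: 0.0
```

```bash
python3 -c "
from h import *
go('R',.0,.027,-.017)"
```

```text
t 23.02 p [ 0.4943 -0.0814  0.1207] z [ 0.568  0.02  -0.822] y [-0.049  0.999 -0.009] F [ 0.73 -1.06  1.23] w 0.074 g 0.0 q [ 0.86  0.58 -0.92  2.39  2.22  0.43 -0.36]
R 0.0 tool cm [ 0.59 -0.27  0.34] rows 0.17815949112786064 yaw err deg -0.05
```

Emit:
arm_command(commands=[[40,[0.6,0,0],0],[255,[0,0,0],0],[255,[0,0,0],0],[255,[0,0,0],0],[255,[0,0,0],0],[255,[0,0,-0.4],0],[255,[-0.9,0,0],0],[255,[-0.9,0,0],0],[255,[-0.8,0,0],0],[255,[0,0,0.2],0],[255,[0,0,0.2],0],[255,[0,0,0],0]], grip_force=40)

```text
clock: 24.02
position: [0.51, -0.0801, 0.1325]
ee_rot: [0.299, -0.025, 0.954, 0.002]
contact_force: [-1.8, -0.3, 5.3]
width: 0.0563
gripper_force: 39.9
```

```bash
python3 -c "
from h import *
go('R',.0,.0235,.005)"
```

```text
t 24.02 p [ 0.51   -0.0801  0.1325] z [ 0.57   0.02  -0.822] y [-0.05   0.999 -0.01 ] F [-1.76 -0.35  5.29] w 0.0563 g 39.9 q [ 0.83  0.55 -0.89  2.35  2.16  0.38 -0.32]
R 0.0 tool cm [ 0.37 -0.32  0.76] rows 0.2191638851678079 yaw err deg -0.1
```

Emit:
arm_command(commands=[[255,[0,0,0],0],[255,[0,0,0.2],0],[255,[0,0,0.2],0],[255,[0,0,0.1],0],[255,[0,0,0.1],0],[255,[0,0,0],0]], grip_force=8)

```text
clock: 24.52
position: [0.5127, -0.08, 0.1269]
ee_rot: [0.298, -0.025, 0.954, 0.003]
contact_force: [-1.8, 0.2, -0.4]
width: 0.0566
gripper_force: 8.0
```

```bash
python3 -c "
from h import *
go('R',.0,.0235,.005)"
```

```text
t 24.52 p [ 0.5127 -0.08    0.1269] z [ 0.568  0.02  -0.823] y [-0.049  0.999 -0.009] F [-1.76  0.22 -0.42] w 0.0566 g 8.0 q [ 0.82  0.57 -0.89  2.35  2.17  0.39 -0.32]
R 0.0 tool cm [ 0.25 -0.32  0.15] rows 0.10657721450866951 yaw err deg -0.08
```

Emit:
arm_command(commands=[[255,[0,0,0.15],0],[255,[0,0,0.05],0],[255,[0,0,0],0],[60,[0,0,0],0],[40,[0,0,0],0],[40,[0,0,0],0],[40,[0,0,-1.2],0],[40,[0,0,-2],0],[40,[-1,0,-1.2],0],[40,[-1.5,2,-1.2],0],[40,[0,4,0],0],[40,[0,4,0],0]])

```text
clock: 25.52
position: [0.4994, 0.0194, 0.1871]
ee_rot: [0.3, -0.023, 0.954, 0.001]
contact_force: [1.4, 0.3, -0.4]
width: 0.074
gripper_force: 0.0
```

Emit:
arm_command(commands=[[40,[0,4,0],0],[40,[0,4,0],0],[40,[0,4,0],0],[40,[0,3,0],0],[40,[0,0,0],0]])

```text
clock: 25.93
position: [0.4903, 0.1776, 0.185]
ee_rot: [0.299, -0.029, 0.954, 0.007]
contact_force: [-0.1, 0.9, 0.5]
width: 0.0742
gripper_force: 0.0
```

```bash
python3 chk.py pics/t6.png; python3 -c "
from h import *
go('L',.0,u=0.004)"
```

```text
t 25.93 p [0.4903 0.1776 0.185 ] z [ 0.57   0.03  -0.821] y [-0.059  0.998 -0.004] F [-0.05  0.92  0.53] w 0.0742 g 0.0 q [ 0.23  0.45 -0.99  2.3   1.62  0.67 -0.39]
R 0.0 tool cm [  3.87 -26.2    5.4 ] rows 6.593669413618472 yaw err deg -0.64
top L 46 u [-0.0094  0.0274] v [-0.0163  0.0236] w [0.0188 0.0233 0.0291] fit [0.067 0.025 0.022]
top M 185 u [-0.0411  0.0262] v [-0.0219  0.027 ] w [0.017  0.0227 0.029 ] fit [ 0.019 -0.001  0.023]
top R 196 u [-0.0417  0.0243] v [-0.022   0.0281] w [0.0172 0.0225 0.028 ] fit [ 0.016 -0.005  0.023]
t 25.98 p [0.4905 0.1742 0.1843] z [ 0.569  0.026 -0.822] y [-0.056  0.998 -0.007] F [ 0.21 -0.22  0.2 ] w 0.0741 g 0.0 q [ 0.24  0.45 -0.98  2.31  1.62  0.67 -0.39]
L 0.0 tool cm [ 2.82 -0.82  5.43] rows 1.5054825471177822 yaw err deg -0.46
```

All three are seated again. Now I'll grip the heavy left tin with 60 N.

Emit:
arm_command(commands=[[40,[1,-0.4,0.5],0.3],[40,[1,-0.4,1],0],[40,[0.6,0,1.5],0],[40,[0,0,0],0]], grip_force=60)

```text
clock: 26.32
position: [0.4863, 0.1589, 0.1419]
ee_rot: [0.297, -0.022, 0.955, 0.002]
contact_force: [0.6, -1.0, 0.2]
width: 0.0737
gripper_force: 0.0
```

```bash
python3 -c "
from h import *
go('L',.0,u=0.003)"
```

```text
t 26.32 p [0.4863 0.1589 0.1419] z [ 0.566  0.017 -0.824] y [-0.043  0.999 -0.008] F [ 0.63 -1.03  0.18] w 0.0737 g 0.0 q [ 0.22  0.55 -0.95  2.35  1.79  0.73 -0.54]
L 0.0 tool cm [0.06 0.72 2.22] rows 0.5690719735795593 yaw err deg 0.3
```

Emit:
arm_command(commands=[[40,[0,0.7,0],-0.3],[40,[0.05,0,0.6],0],[40,[0,0,0.8],0],[40,[0,0,0.7],0],[40,[0,0,0],0],[255,[0,0,0],0],[255,[0,0,0],0],[255,[0,0,0],0],[255,[0,0,0],0]])

```text
clock: 27.07
position: [0.4982, 0.1676, 0.1269]
ee_rot: [0.299, -0.024, 0.954, 0.002]
contact_force: [1.0, -2.3, 1.8]
width: 0.0562
gripper_force: 60.0
```

```bash
python3 -c "
from h import *
go('L',.0,u=0.003)"
```

```text
t 27.07 p [0.4982 0.1676 0.1269] z [ 0.57   0.018 -0.822] y [-0.048  0.999 -0.011] F [ 0.99 -2.3   1.82] w 0.0562 g 60.0 q [ 0.19  0.6  -0.93  2.32  1.84  0.76 -0.56]
L 0.0 tool cm [ 0.26 -0.11  0.29] rows 0.09856386782490592 yaw err deg 0.02
```

Lifting along the slope normal by 5 cm, then a check.

Emit:
arm_command(commands=[[255,[0,0,-0.6],0],[255,[0,0,-1.1],0],[255,[0,0,-1.1],0],[255,[0,0,-1.1],0],[255,[0,0,-1.1],0],[255,[0,0,0],0],[255,[0,0,0],0]])

```text
clock: 27.65
position: [0.4688, 0.1676, 0.1678]
ee_rot: [0.298, -0.026, 0.954, 0.003]
contact_force: [0.0, -0.8, -6.1]
width: 0.0558
gripper_force: 60.0
```

```bash
python3 -c "
from h import *
go('L',.0,u=0.003)
im,d=capture('side');cv2.imwrite('pics/s4.png',cv2.resize(im[210:330,230:390],None,fx=5,fy=5,interpolation=cv2.INTER_CUBIC))"
```

```text
t 27.65 p [0.4688 0.1676 0.1678] z [ 0.569  0.021 -0.822] y [-0.051  0.999 -0.01 ] F [ 0.04 -0.81 -6.12] w 0.0558 g 60.0 q [ 0.22  0.46 -0.99  2.36  1.69  0.7  -0.49]
L 0.0 tool cm [ 0.16 -0.24  5.33] rows 1.3013657673913483 yaw err deg -0.15
```

View pics/s4.png

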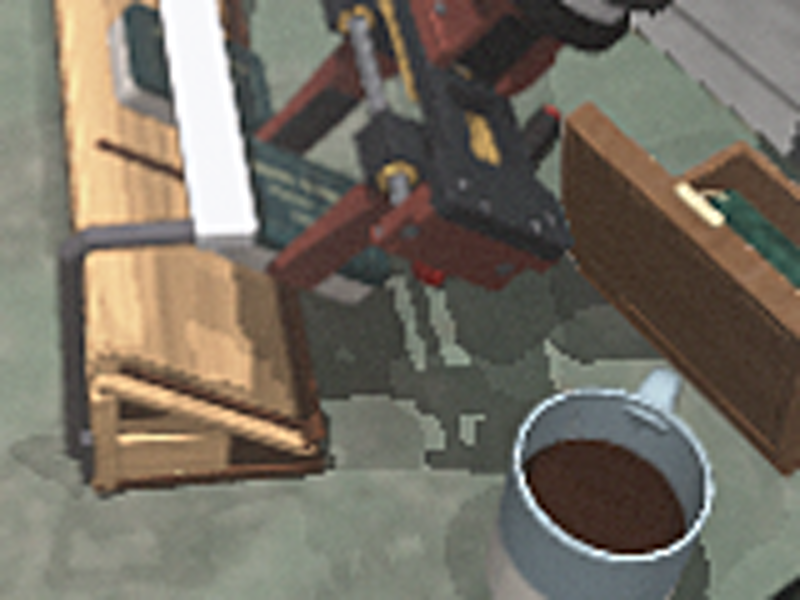

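The side view shows the heavy tin (5–6 N) held in the fingers at (310,215), clear of the stand and of the bar. Now I'll traverse right towards the tray.

Emit:
arm_command(commands=[[255,[0,-1.5,0],0],[255,[0,-3,0],0],[255,[0,-3,0],0],[255,[0,-3,0],0],[255,[0,-3,0],0],[255,[0,-3,0],0]])

```text
clock: 28.2
position: [0.4772, 0.0015, 0.1687]
ee_rot: [0.297, -0.025, 0.954, 0.003]
contact_force: [1.0, 0.4, -5.6]
width: 0.0559
gripper_force: 60.0
```

```bash
python3 -c "
from h import *
go('M',.0,u=0.003)"
```

```text
t 28.2 p [0.4772 0.0015 0.1687] z [ 0.568  0.021 -0.823] y [-0.05   0.999 -0.009] F [ 0.96  0.35 -5.61] w 0.0559 g 60.0 q [ 0.65  0.39 -0.92  2.43  1.97  0.39 -0.4 ]
M 0.0 tool cm [0.2  3.89 5.35] rows 1.6136902762279193 yaw err deg -0.12
```

Emit:
arm_command(commands=[[255,[0,-3.2,0],0],[255,[0,-3.2,0],0],[255,[0,-3.2,0],0],[255,[0,-3.2,0],0],[255,[0,-3.2,0],0],[255,[0,-3.2,0],0],[255,[0,-3.2,0],0],[255,[0,-3.2,0],0],[255,[0,-3.2,0],0],[255,[0,-1.5,0],0],[255,[0,0,0],0]])

```text
clock: 29.12
position: [0.4897, -0.2439, 0.1691]
ee_rot: [0.294, -0.021, 0.955, -0.001]
contact_force: [0.0, -0.9, -5.7]
width: 0.0561
gripper_force: 60.0
```

```bash
cat > tray.py <<'E'
from h import *
s,R=st();g=s['position']+.061*R[:,2];T=np.array([.5165,-.312,0])
print('grasp',g.round(4),'level shift to tray, tool cm',(R.T@np.array([T[0]-g[0],T[1]-g[1],0])*100).round(2),'1cm down, tool',(R.T@[0,0,-1.]).round(3))
E
python3 tray.py
```

```text
t 29.12 p [ 0.4897 -0.2439  0.1691] z [ 0.562  0.011 -0.827] y [-0.04   0.999 -0.015] F [ 0.02 -0.93 -5.66] w 0.0561 g 60.0 q [ 1.31  0.56 -1.01  2.22  1.38  0.18  0.8 ]
grasp [ 0.524  -0.2432  0.1187] level shift to tray, tool cm [ 0.9  -6.84 -0.49] 1cm down, tool [0.562 0.015 0.827]
```

Emit:
arm_command(commands=[[255,[0.3,-2,0],0],[255,[0.3,-2,0],0],[255,[0.2,-2,0],0],[255,[0,-0.8,0],0],[255,[0.6,0,0.8],0],[255,[1.1,0,1.6],0],[255,[1.1,0,1.6],0],[255,[0,0,0],0]])

```text
clock: 29.78
position: [0.4847, -0.3075, 0.1153]
ee_rot: [0.293, -0.025, 0.956, 0.001]
contact_force: [-0.3, -0.2, -6.3]
width: 0.0559
gripper_force: 60.0
```

```bash
python3 tray.py; python3 -c "
from h import *
im,d=capture('top');cv2.imwrite('pics/t7.png',cv2.resize(im[150:270,280:440],None,fx=5,fy=5,interpolation=cv2.INTER_CUBIC))"
```

```text
t 29.78 p [ 0.4847 -0.3075  0.1153] z [ 0.56   0.016 -0.828] y [-0.048  0.999 -0.013] F [-0.25 -0.23 -6.35] w 0.0559 g 60.0 q [ 1.37  0.73 -0.96  2.16  1.53  0.2   0.85]
grasp [ 0.5188 -0.3066  0.0648] level shift to tray, tool cm [ 0.22 -0.53 -0.14] 1cm down, tool [0.56  0.013 0.828]
```

View pics/t7.png

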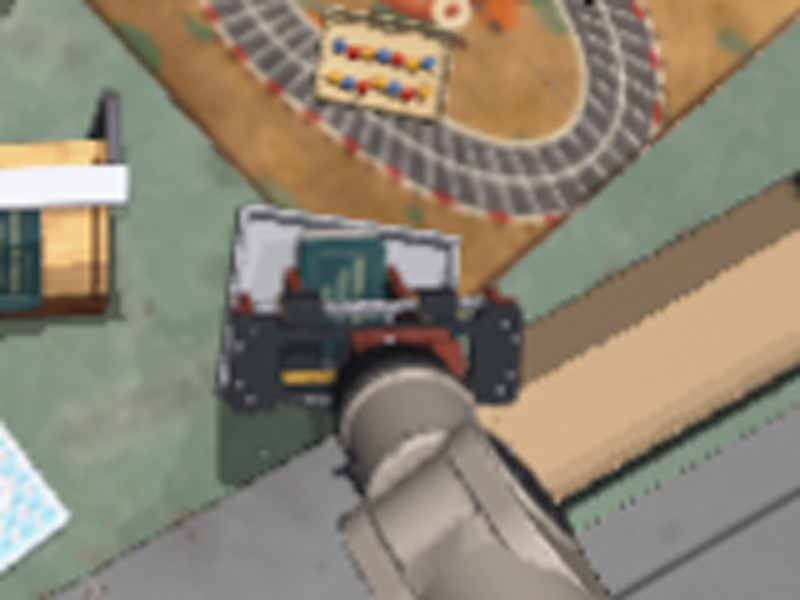

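The top view shows the tin over the middle of the tray at (345,270), with the gripper inside the tray's side walls. I'll lower it until the near end touches.

Emit:
arm_command(commands=[[255,[0.4,-0.4,0.4],0],[255,[0.3,0,0.4],0],[255,[0.3,0,0.4],0],[255,[0.1,0,0.2],0],[255,[0,0,0],0]])

```text
clock: 30.25
position: [0.4886, -0.3127, 0.1045]
ee_rot: [0.298, -0.025, 0.954, -0.0]
contact_force: [-0.6, -0.4, 6.2]
width: 0.056
gripper_force: 60.0
```

```bash
python3 tray.py; python3 -c "
from h import *
P=cloud('top',np.load('top0.npy'))
for v in range(225,262,6): print(v,P[v,372:412:8,2].round(3))"
```

```text
t 30.25 p [ 0.4886 -0.3127  0.1045] z [ 0.569  0.015 -0.822] y [-0.048  0.999 -0.015] F [-0.58 -0.38  6.18] w 0.056 g 60.0 q [ 1.39  0.78 -0.98  2.15  1.65  0.22  0.76]
grasp [ 0.5234 -0.3118  0.0544] level shift to tray, tool cm [ 0.56  0.01 -0.39] 1cm down, tool [0.569 0.015 0.822]
225 [-0.047 -0.148 -0.148 -0.148 -0.153]
231 [-0.072 -0.153 -0.157 -0.156 -0.147]
237 [-0.094 -0.055 -0.154 -0.151 -0.156]
243 [-0.156 -0.064 -0.148 -0.155 -0.155]
249 [-0.753 -0.1   -0.15  -0.097 -0.035]
255 [-0.752 -0.139 -0.036 -0.034 -0.754]
261 [-0.748 -0.147 -0.747 -0.76  -0.75 ]
```

The near end is touching. I'll ease the grip and press down so the tin pivots flat.

Emit:
arm_command(commands=[[255,[0,0,0],0],[255,[0.16,0,0.35],0],[255,[0.16,0,0.35],0],[255,[0.16,0,0.35],0],[255,[0,0,0],0]], grip_force=12)

```text
clock: 30.67
position: [0.4876, -0.3125, 0.0897]
ee_rot: [0.295, -0.024, 0.955, 0.001]
contact_force: [1.7, 0.7, -1.5]
width: 0.0564
gripper_force: 12.0
```

```bash
python3 tray.py
```

```text
t 30.67 p [ 0.4876 -0.3125  0.0897] z [ 0.564  0.015 -0.826] y [-0.047  0.999 -0.013] F [ 1.72  0.67 -1.51] w 0.0564 g 12.0 q [ 1.4   0.83 -0.99  2.15  1.73  0.26  0.71]
grasp [ 0.522  -0.3115  0.0393] level shift to tray, tool cm [ 0.46 -0.02 -0.31] 1cm down, tool [0.564 0.013 0.826]
```

Emit:
arm_command(commands=[[255,[0.16,0,0.25],0],[255,[0.16,0,0.25],0],[255,[0.1,0,0.15],0],[255,[0,0,0],0]])

```text
clock: 31.0
position: [0.4879, -0.3125, 0.0823]
ee_rot: [0.296, -0.025, 0.955, 0.0]
contact_force: [1.9, -1.4, 0.1]
width: 0.0566
gripper_force: 12.0
```

```bash
python3 tray.py
cat > tin.py <<'E'
from h import *
im,d=capture('top');P=cloud('top',d);hsv=cv2.cvtColor(im,cv2.COLOR_BGR2HSV).astype(int)
m=(hsv[...,0]>80)&(hsv[...,0]<115)&(hsv[...,1]>70)&(hsv[...,2]<120)&(abs(P[...,0]-.52)<.08)&(abs(P[...,1]+.312)<.06)&(P[...,2]<.08)
p=P[m];k=np.linalg.lstsq(np.c_[p[:,:2]-[.5135,-.312],np.ones(len(p))],p[:,2],rcond=None)[0];print(len(p),k.round(3),np.percentile(p,[2,98],axis=0).round(3))
E
python3 tin.py
```

```text
t 31.0 p [ 0.4879 -0.3125  0.0823] z [ 0.565  0.015 -0.825] y [-0.047  0.999 -0.014] F [ 1.91 -1.45  0.13] w 0.0566 g 12.0 q [ 1.4   0.85 -1.    2.15  1.77  0.28  0.68]
grasp [ 0.5223 -0.3116  0.032 ] level shift to tray, tool cm [ 0.48 -0.01 -0.33] 1cm down, tool [0.565 0.014 0.825]
163 [-0.029  0.016  0.03 ] [[ 0.485 -0.338  0.023]
 [ 0.564 -0.283  0.037]]
```

The tin is flat on the tray floor with its lid at 30 mm. Releasing and withdrawing.

Emit:
arm_command(commands=[[60,[0,0,0],0],[40,[0,0,0],0],[40,[0,0,0],0],[40,[0,0,-0.5],0],[40,[-0.5,0,-1.5],0],[40,[-1.5,0,-2.5],0],[40,[-2,0,-3],0],[40,[-2,0,-3],0],[40,[-2,0,-3],0],[40,[-2,0,-3],0],[40,[0,0,0],0]])

```text
clock: 31.97
position: [0.4804, -0.3122, 0.2548]
ee_rot: [0.298, -0.025, 0.954, -0.003]
contact_force: [0.9, -0.0, 1.1]
width: 0.0741
gripper_force: 0.0
```

```bash
python3 chk.py pics/t8.png; python3 tin.py;python3 -c "
from h import *
im,d=capture('top');cv2.imwrite('pics/t9.png',cv2.resize(im[150:300,130:400],None,fx=2.9,fy=2.9,interpolation=cv2.INTER_CUBIC))"
```

```text
t 31.97 p [ 0.4804 -0.3122  0.2548] z [ 0.569  0.009 -0.822] y [-0.045  0.999 -0.02 ] F [ 0.86 -0.01  1.13] w 0.0741 g 0.0 q [ 1.69  0.68 -1.4   2.08  0.89  0.47  1.44]
R 0.0 tool cm [ 4.56 23.06 12.72] rows 6.518001110556519 yaw err deg 0.16
top L 0
top M 186 u [-0.0417  0.0247] v [-0.0218  0.0272] w [0.0164 0.0221 0.0287] fit [ 0.003 -0.022  0.022]
top R 197 u [-0.0418  0.0254] v [-0.0219  0.0282] w [0.0168 0.0221 0.0289] fit [0.018 0.021 0.022]
79 [-0.011  0.039  0.03 ] [[ 0.494 -0.336  0.024]
 [ 0.564 -0.283  0.036]]
```

View pics/t9.png

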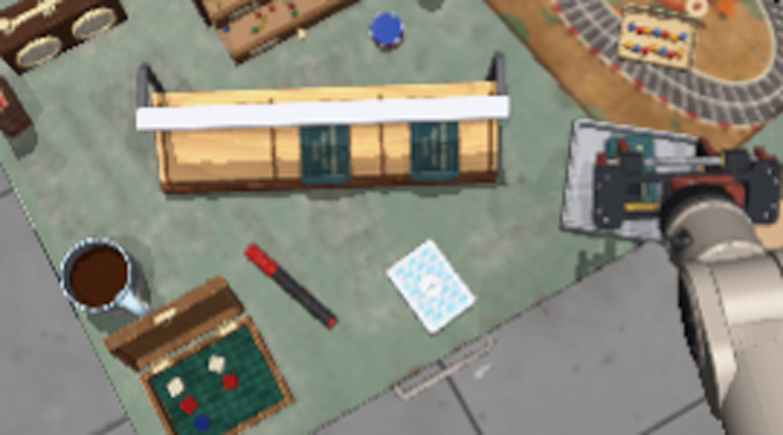

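The picture shows the heavy tin flat in the tray at about (632,165). The light tins sit in their bays at (325,150) and (433,148), the bystanders are unmoved and the arm is clear of everything.

```bash
python3 -c "
from workcell import env
print(env.job_done())"
```

```text
the job is handed in; nothing more can be done
None
```

I handed the job in at about 32 s; no verdict came back. The heavy tin, from the left bay (about 5–6 N against 1–1.4 N for the others), lies flat in the tray and the two light tins are in their bays, but the left and right tins each slid about 20 mm over the lip after weighing, and I had already lifted the middle tin before I saw and reseated the left one.

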